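Tighten the loose high-current terminal screw

TASK

Take the orange flat-blade driver out of its blue holder, seat its blade in the slot of the red terminal's screw and tighten the screw clockwise until it is fully home, in one unbroken turn, all the while pressing the blade on the bottom of the slot with about 10 newtons (never more than 20) so that it cannot ride out, and without wrenching at the stop. Then stand the driver upright in its holder again, let go, and leave the black terminal and everything else alone.

Things in the scene. Friction and masses are not known exactly. Their poses are not given: they have to be found in the camera images.
- driver: Flat screwdriver, blade down, 0.12 kg. Origin: middle of the blade's lower edge, z up the shaft. Blade 16 mm wide (own x), 2.4 mm thick (own y), 14 mm tall. Shaft 8 mm across up to z 62 mm; round black flange 34 mm across, z 62 to 67 mm; handle above. In the holder it hangs by the flange, origin 13 mm above the table, at any yaw.
- driver_handle (a point): Middle of the driver's orange square handle, 107 mm above the blade's edge. Handle 26 x 26 mm, 67 to 137 mm above the edge, its flats facing the driver's own x and y, so two flats are parallel to the blade.
- holder: Fixed blue block 75 x 75 x 75 mm with a vertical round hole through it, 22 mm across with a 2 mm chamfered mouth. Origin under its centre at table height, z up; the hole's axis is the z axis, its mouth 75 mm up. The driver's flange rests on the top face round the hole.
- red_terminal: Fixed red terminal block 74 (x) x 60 (y) x 55 (z) mm, copper tab at each x end, thin steel foot plate. Origin under its centre at table height, z up. A brass slotted screw sits in a round well on its z axis. While it turns the blade must bear on the slot floor with about 10 N: at least 5, never over 20.
- red_well (a point): Centre of the red well's mouth, on the screw's axis, level with the block's top face, 55 mm up. Well 34 mm across. Screw head 26 mm across, slot 4 mm wide and 4 mm deep, right across the head through the axis. How deep the head lies is not measured: its top is 3 to 19 mm below this point.
- red_terminal_screw (a joint): Angle of the red terminal's screw in rad, growing clockwise seen from above. At 0 the slot runs along the block's own x axis; at value q it is turned q clockwise from that. Loose at the start (0 to 0.3); the hard stop, fully home, is at 1.40. It turns stiffly (friction about 0.07 N m) and stays where it is left.
- red_terminal_washer (a joint): How far the spring washer under the red screw is squashed, i.e. how far the screw is pushed down from rest, in m: 0.1 mm at rest, then 1 mm per 12 N of downward push on the screw, 4 mm at most. Does not tell how deep the screw lies. Keep between 0.0004 and 0.0017 while turning.
- black_terminal: The same block in black; its screw is already tight. Origin as for the red one. Leave alone.
- black_terminal_screw (a joint): Angle of the black terminal's screw, 1.40 when tight. Must not be turned.
- phone: White smartphone 70 x 142 x 9 mm lying face up, origin under its centre. Bystander.
- flux_tin: Low aluminium tin 52 mm across, 30 mm tall, origin under its centre. Bystander.
- spool: Blue spool 56 mm across, 40 mm tall, upright, origin under its centre. Bystander.
There are look-alikes about, which are no part of the job. Of the things like the driver, leave any that is yellow; of the rest the smaller one is meant. Of the things shaped like the red_terminal, the red one is meant.

How it is judged:
By the outcome, as a careful person would: the job done as asked, in the order asked, and still so for the second after the job is handed in, with the robot touching nothing.
It also fails if it takes over 64 s, if anything falls off the work surface, if the arm or the gripper's body presses on something with over 40 N, if the wrist force passes 120 N, or if a joint passes its speed limit or range.

ROBOT

A 7-joint arm with a two-finger parallel gripper is mounted at the origin on the work surface. World frame = base frame: x ahead of the robot, y to its left, z up, the work surface at z = 0. Lengths are in m, angles in rad, forces in N, time in s.
With the tool pointing down it reaches from about 0.425 to 0.925 m from the base axis. Payload 6.8 kg.
Tool frame: the origin (TCP) lies on the centre line of the jaws, within the pads' length; the fingertips stand 14 mm ahead of it and the grasp point (between the pads) lies 5 mm behind it (r.nose_length is the distance from the TCP to the fingertips, in m); z points along the fingers, y is the direction in which the jaws open and shut (so a half turn about z gives the same grasp; the last joint's range is limited). The gripper opens to 85 mm and grips with 20 to 120 N. Pads are 22 mm wide; open, the fingers measure 114 mm over their backs; the gripper's body (76 mm by 85 mm) begins 54 mm behind the grasp point. The pads swing forward as they close: fully open they stand 13 mm farther back than shut.
Start: joints at [1.04, 0.477, 0.022, 1.555, -0.011, 1.109, -0.083], TCP at [0.277, -0.616, 0.245] pointing down, gripper open.
Joint ranges: [-2.96, 2.96], [-0.34, 2.1], [-1.41, 1.46], [0.24, 2.44], [-1.37, 4.51], [0.17, 1.92], [-2.96, 2.96]. Speed limits (rad/s): [2.39, 2.39, 3.14, 3.14, 3.14, 3.14, 3.14].

INTERFACE

Orientations are given as a rotation vector (axis times angle).
In Python, from bench import r, imaging, look_for, outline_of gives the robot as it stands. The module is installed in compiled form; this text tells all that it offers.
- The arm moves only by the tool carry_out, never from a script. Its arguments are lists of equal length, an entry for each row: "offset": the shift along the tool's x, y, z as a fraction of full scale, a list of three; "turn": the turn, a rotation vector about the tool's x, y, z as a fraction of full scale, a list of three. A call has 1 to 8 rows; each row is the pose to reach, as a shift and turn from the pose commanded when the call began, along the tool's axes at that moment; what a row does not reach only later rows make up. Full scale, the value 1, is 0.5 m for a shift and 1.5 rad for a turn. A row lasts 1/10 s, in which the tool goes at most 50 mm and 8.59 degrees, less where a joint would pass 70% of its speed; a pose out of reach is approached as far as the arm can. A call with a number of a shift or a turn outside -1 to 1 is refused whole. A call with a gripper value outside its range is refused whole. "hand" is the closure, from 0 (fully open) to 1 (shut), set as the call begins (left out, the last holds). The fingers move at their own pace and stop on an object; "force" is the grip in N (left out, the last holds). Time passes only in rows, so rows that repeat a pose let the fingers close. It gives the time, the measured TCP pose, the force and the opening at its end, in the units of the state.
- r.get_obs(): the state, without advancing time (a new reading comes with each control period).
- imaging.grab_frame(name): name is "side" or "top"; returns a dict with "pixels" (480x640x3 uint8, red, green, blue), "fx", "fy", "cx", "cy" (pixels), "R" (3x3) and "t" (3): a world point X has camera coordinates R X + t. Camera axes: x right, y down, z forward; pixel columns grow to the right and rows downward; lengths in m; the calibration is good to about 2 mm. A picture is of the moment at which its call begins. There is no depth.
- r.hand_in(): hands the job in, once; it reports no verdict.
Trained networks look in the newest picture that a camera, given by its name, has taken for a name from the list of things; names that differ only in an ending like _2 or _b are one class to them, and where a whole thing is asked for, a point or a joint stands for the part that bears it (a point fixed in the world has none). Each returns a list of dicts, best first, with "score" (0 to 1); they miss things now and then, are a little off and sometimes report something else, mostly with a low value. They report only what shows in the picture. A call takes as long as a camera call. They do not tell look-alikes from the thing itself.
- look_for(query, camera): "xyz" ([x, y, z] in m, in the coordinates of the camera as it stood for that picture, good to about 4 mm: the middle of the surface that is visible of it).
- outline_of(query, camera): "region" (480x640 bool, what is visible of it).
The state is a dict: "clock": time; "joints": joint angles; "qvel": joint speeds; "tau": joint torques, N m; "tcp_pos": TCP position; "orientation": TCP orientation; "contact_force": force on the tool from outside, world axes, zero at the start; "moment": the same for the moment, N m; "grip_width": finger opening in m.
Only numpy, scipy, OpenCV 4.12 (cv2) and the standard library are available. Lean on these libraries where they do the work, as an engineer would, in place of code of your own. Each camera call takes 0.05 s, during which the arm holds its last target. There are 200 camera calls.

## Working session

There is one attempt and no reset: what is moved stays moved. The work goes in short steps, Python scripts to look and compute and a tool call to move; the robot and the scene stay as the last step left them, time stands still between calls to the robot, and variables do not carry over. Pictures are saved under pics/ and viewed, about 8 in all and at most 12, crops included, and the job is handed in when it is done.

Besides the shell and the picture viewer there is one more tool, called in YAML: its name, and indented under it one key for each argument. carry_out: Moves the arm, as the interface text tells. Shift numbers are shares of 0.5 m and turn numbers shares of 1.5 rad, none past 1 either way. Its arguments: {"type":"object","properties":{"offset":{"type":"array","items":{"type":"array","items":{"type":"number","minimum":-1,"maximum":1}}},"turn":{"type":"array","items":{"type":"array","items":{"type":"number","minimum":-1,"maximum":1}}},"hand":{"type":"number"},"force":{"type":"number"}},"required":["offset","turn"]}

```bash
mkdir -p pics
python3 - <<'E'
from bench import r, imaging, look_for, outline_of
import cv2, numpy as np
print(r.get_obs(), r.nose_length)
for n in ("top","side"):
    f=imaging.grab_frame(n); cv2.imwrite(f"pics/{n}0.png",f["pixels"][:,:,::-1])
    print(n,f["fx"],f["cx"],f["cy"],np.round(f["R"],3).tolist(),np.round(f["t"],3))
    R,t=np.array(f["R"]),np.array(f["t"])
    for q in ("driver","driver_handle","holder","red_terminal","red_well","black_terminal"):
        for d in look_for(q,n)[:4]: print(n,q,round(d["score"],2),np.round(R.T@(np.array(d["xyz"])-t),3))
E
```

```text
{'clock': 0.0, 'joints': array([ 1.03994194,  0.47776854,  0.02235585,  1.55647286, -0.01152485,
        1.10930951, -0.08309762]), 'qvel': array([ 3.05515847e-04, -3.09763112e-04, -2.89646700e-04, -1.48821070e-04,
       -7.15703776e-04,  6.69713441e-05, -1.66703829e-04]), 'tau': array([-1.01069229e-03, -5.96452689e+01,  1.60771497e+00, -2.81202900e+01,
        1.24225742e-02,  9.35273187e-03,  2.45458416e-06]), 'tcp_pos': array([ 0.27668105, -0.61505246,  0.24433813]), 'orientation': array([-3.06994937e+00, -6.58755172e-01,  7.86755500e-04]), 'contact_force': array([ 0.82431341, -0.54178045, -1.15598364]), 'moment': array([ 0.05599771, -0.00112249, -0.00648153]), 'grip_width': 0.08560590032951605} 0.014
top 510.65586058222465 321.39756791753786 244.0907843964039 [[0.016, -1.0, -0.022], [-0.997, -0.014, -0.075], [0.075, 0.023, -0.997]] [-0.002  0.537  1.102]
top driver 0.74 [0.39  0.031 0.181]
top driver 0.53 [0.577 0.088 0.142]
top driver 0.48 [0.499 0.01  0.15 ]
top driver_handle 0.73 [0.573 0.092 0.137]
top driver_handle 0.68 [0.389 0.031 0.181]
top driver_handle 0.51 [0.5   0.01
[... 235 characters left out ...]
 0.049]
top red_well 0.45 [ 0.341 -0.136  0.011]
top black_terminal 0.65 [0.585 0.201 0.044]
side 603.61689966364 326.0201349312629 246.0165441049695 [[-0.812, -0.583, 0.021], [-0.326, 0.424, -0.845], [0.484, -0.693, -0.534]] [0.447 0.257 0.792]
side driver 0.78 [0.387 0.052 0.134]
side driver 0.71 [0.575 0.104 0.099]
side driver 0.68 [0.502 0.023 0.115]
side driver_handle 0.84 [0.499 0.021 0.117]
side driver_handle 0.84 [0.388 0.044 0.135]
side driver_handle 0.61 [0.577 0.099 0.099]
side holder 0.64 [0.489 0.04  0.05 ]
side red_terminal 0.63 [ 0.598 -0.172  0.047]
side red_well 0.96 [ 0.448 -0.196  0.045]
side red_well 0.72 [ 0.602 -0.172  0.046]
side black_terminal 0.57 [0.574 0.228 0.04 ]
```

View pics/top0.png

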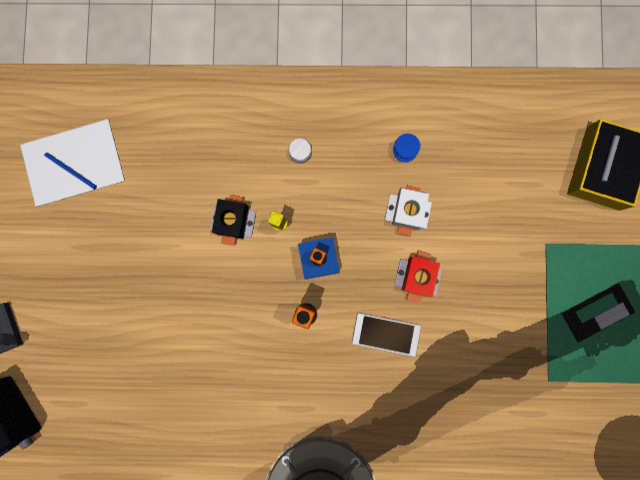

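View pics/side0.png

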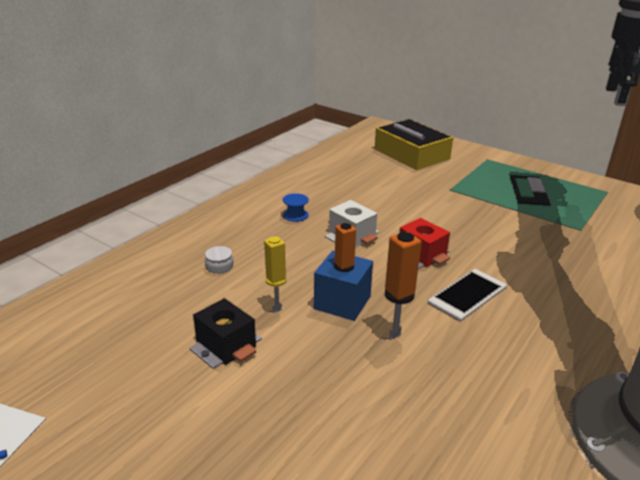

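The top view shows the holder with the small orange driver at (319,256) and the bigger look-alike at (304,316). Red is at (421,277), white at (411,209), and black with the yellow driver is on the left. The side view agrees: the small driver stands in the blue holder at (345,250) and red is at (425,240). Next I'll measure the details on enlarged crops.

```bash
cat > h.py <<'E'
from bench import r, imaging, look_for, outline_of
import cv2, numpy as np
def K(f): return f["fx"],f["fy"],f["cx"],f["cy"]
def bp(f,u,v,z):
    R,t=np.array(f["R"]),np.array(f["t"]); fx,fy,cx,cy=K(f)
    c=-R.T@t; d=R.T@np.array([(u-cx)/fx,(v-cy)/fy,1.]); return c+d*(z-c[2])/d[2]
def pj(f,X):
    R,t=np.array(f["R"]),np.array(f["t"]); fx,fy,cx,cy=K(f)
    c=R@np.array(X)+t; return np.array([fx*c[0]/c[2]+cx,fy*c[1]/c[2]+cy])
def crop(f,u,v,h,s,name):
    p=f["pixels"][v-h:v+h,u-h:u+h,::-1]; return cv2.resize(p,None,fx=s,fy=s,interpolation=cv2.INTER_CUBIC)
E
python3 - <<'E'
from h import *
f=imaging.grab_frame("top"); g=imaging.grab_frame("side")
cv2.imwrite("pics/c1.png",np.hstack([crop(f,320,256,28,7,0),crop(f,421,277,28,7,0)]))
hsv=cv2.cvtColor(f["pixels"],cv2.COLOR_RGB2HSV)
def rect(m,z,name):
    n,l,s,_=cv2.connectedComponentsWithStats(m.astype(np.uint8)); 
    i=1+np.argmax(s[1:,4]); pts=np.argwhere(l==i)[:,::-1].astype(np.float64)
    W=np.array([bp(f,u,v,z)[:2] for u,v in pts])*1000
    (c,sz,a)=cv2.minAreaRect(W.astype(np.float32)); print(name,np.round(c,1),np.round(sz,1),round(a,1),len(pts))
def win(u,v,h):
    w=np.zeros((480,640),bool); w[v-h:v+h,u-h:u+h]=1; return w
H,S,V=[hsv[...,i].astype(int) for i in range(3)]
rect((H>105)&(H<125)&(S>150)&win(320,256,30),.075,"holder")
rect(((H<6)|(H>174))&(S>170)&(V>90)&win(421,277,30),.055,"red")
rect((H>=5)&(H<16)&(S>180)&(V>80)&win(319,256,14),.150,"handle")
print(pj(f,[.5,.01,.15]),pj(g,[.5,.01,.15]))
E
```

```text
holder [504.3  11.1] [73.5 73.5] 11.4 998
red [ 469.8 -207.2] [60.9 75.3] 76.9 832
handle [504.1  11. ] [25.2 25.2] 64.3 115
[317.75604882 258.01700712] [350.28280885 228.08906245]
```

View pics/c1.png

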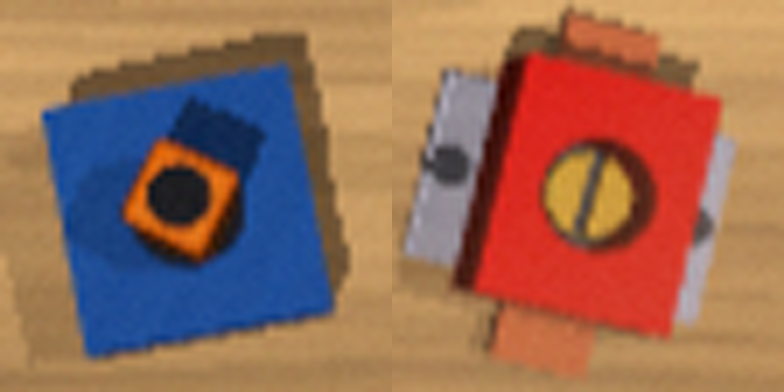

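The crops show the handle square turned about 64°/−26° in the world, centred at (504, 11) mm, and the holder centred at the same place. The red slot leans about 5° further clockwise than the block's x axis. The flats don't show which way the blade runs, so I'll check that after lifting.

```bash
cat >> h.py <<'E'
from scipy.spatial.transform import Rotation as Ro
def plan(p,ydeg,p0=None,q0=None):
    o=r.get_obs(); p0=o["tcp_pos"] if p0 is None else p0; R0=Ro.from_rotvec(o["orientation"])
    a=np.radians(ydeg); y=np.array([np.cos(a),np.sin(a),0]); z=np.array([0,0,-1.]); x=np.cross(y,z)
    R1=Ro.from_matrix(np.c_[x,y,z]); d=R0.inv().apply(np.array(p)-p0)
    print("offset",np.round(d/.5,4).tolist(),"turn",np.round((R0.inv()*R1).as_rotvec()/1.5,4).tolist(), "yaw_y now",np.round(np.degrees(np.arctan2(*R0.as_matrix()[:2,1][::-1])),2))
E
python3 - <<'E'
from h import *
f=imaging.grab_frame("top")
# crop coords ->pix
P=lambda u,v:((u-392)/7+393,v/7+249)
q=lambda u,v,z:bp(f,*P(u,v),z)[:2]
c=[(530,52),(722,100),(672,338),(475,290)]
W=np.array([q(u,v,.055) for u,v in c])*1000; print(W.round(1),W.mean(0).round(1))
an=lambda a,b:round(np.degrees(np.arctan2(*(a-b)[::-1])),1)
print("edges",an(W[1],W[2]),an(W[0],W[3]),an(W[0],W[1])-90)
for z in(.052,.036): print("slot",an(q(608,150,z),q(580,240,z)),"head ctr",q(589,195,z)*1000)
print("cam",-np.array(f["R"]).T@f["t"])
plan([.504,.011,.245],-25.7)
E
```

```text
[[ 510.9 -188.2]
 [ 497.3 -245.9]
 [ 425.6 -230.8]
 [ 439.  -171.8]] [ 468.2 -209.2]
edges -11.9 -12.8 -13.299999999999997
slot -17.1 head ctr [ 468.07417295 -206.48995575]
slot -17.1 head ctr [ 468.29949957 -209.24732091]
cam [ 0.45277258 -0.01924138  1.13853625]
offset [0.9282, -0.9565, 0.0007] turn [0.0, -0.0, -0.4663] yaw_y now -65.77
```

carry_out:
  offset:
    - [0.928,-0.956,0]
    - [0.928,-0.956,0]
    - [0.928,-0.956,0]
    - [0.928,-0.956,0]
    - [0.928,-0.956,0]
    - [0.928,-0.956,0]
    - [0.928,-0.956,0]
    - [0.928,-0.956,0]
  turn:
    - [0,0,-0.466]
    - [0,0,-0.466]
    - [0,0,-0.466]
    - [0,0,-0.466]
    - [0,0,-0.466]
    - [0,0,-0.466]
    - [0,0,-0.466]
    - [0,0,-0.466]
  hand: 0
  force: 60

```text
clock: 1.65
tcp_pos: [0.4137, -0.2377, 0.2457]
orientation: [2.66, 1.67, 0.001]
contact_force: [1.6, -0.3, 0.4]
grip_width: 0.0851
```

```bash
python3 -c "
from h import *
plan([.504,.011,.245],-25.7)"
```

```text
offset [0.5265, -0.0534, 0.0012] turn [0.0007, 0.0002, -0.0005] yaw_y now -25.75
```

carry_out:
  offset:
    - [0.526,-0.053,0.001]
    - [0.526,-0.053,0.001]
    - [0.526,-0.053,0.001]
    - [0.526,-0.053,0.001]
    - [0.526,-0.053,0.001]
    - [0.526,-0.053,0.001]
    - [0.526,-0.053,0.001]
    - [0.526,-0.053,0.001]
  turn:
    - [0,0,0]
    - [0,0,0]
    - [0,0,0]
    - [0,0,0]
    - [0,0,0]
    - [0,0,0]
    - [0,0,0]
    - [0,0,0]

```text
clock: 2.45
tcp_pos: [0.5034, 0.0082, 0.2447]
orientation: [2.66, 1.671, -0.001]
contact_force: [-0.2, -0.3, -0.1]
grip_width: 0.0856
```

```bash
python3 -c "
from h import *
plan([.504,.011,.115],-25.7)
f=imaging.grab_frame('side'); g=imaging.grab_frame('top')
cv2.imwrite('pics/s1.png',np.hstack([f['pixels'][100:400,200:500,::-1],g['pixels'][120:420,170:470,::-1]]))
print(r.get_obs()['joints'])"
```

```text
offset [0.0057, -0.0012, 0.2593] turn [-0.0001, 0.0005, -0.0004] yaw_y now -25.73
[ 0.29158764  0.23456515 -0.49548111  1.93219213  0.13206702  1.00676253
 -0.71496674]
```

View pics/s1.png

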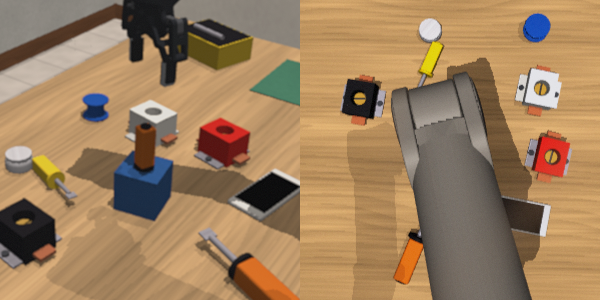

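Both look-alikes were standing on their blades and have toppled on their own; the arm came nowhere near them. The gripper is right above the holder, and the driver at crop (145,148) is unchanged. I'll go down and grip.

carry_out:
  offset:
    - [0.006,-0.001,0.06]
    - [0.006,-0.001,0.13]
    - [0.006,-0.001,0.2]
    - [0.006,-0.001,0.26]
    - [0.006,-0.001,0.26]
    - [0.006,-0.001,0.26]
  turn:
    - [0,0,0]
    - [0,0,0]
    - [0,0,0]
    - [0,0,0]
    - [0,0,0]
    - [0,0,0]

```text
clock: 3.15
tcp_pos: [0.5044, 0.0108, 0.1152]
orientation: [-2.662, -1.669, 0.001]
contact_force: [0.6, 0.2, 0.8]
grip_width: 0.0856
```

carry_out:
  offset:
    - [0,0,0]
    - [0,0,0]
    - [0,0,0]
    - [0,0,0]
    - [0,0,0]
    - [0,0,0]
    - [0,0,0]
    - [0,0,0]
  turn:
    - [0,0,0]
    - [0,0,0]
    - [0,0,0]
    - [0,0,0]
    - [0,0,0]
    - [0,0,0]
    - [0,0,0]
    - [0,0,0]
  hand: 1
  force: 70

```text
clock: 3.95
tcp_pos: [0.5051, 0.0118, 0.1155]
orientation: [2.66, 1.671, 0.002]
contact_force: [-0.3, -0.8, 6.8]
grip_width: 0.0251
```

carry_out:
  offset:
    - [0,0,-0.02]
    - [0,0,-0.08]
    - [0,0,-0.16]
    - [0,0,-0.24]
    - [0,0,-0.24]
    - [0,0,-0.24]
  turn:
    - [0,0,0]
    - [0,0,0]
    - [0,0,0]
    - [0,0,0]
    - [0,0,0]
    - [0,0,0]

```text
clock: 4.55
tcp_pos: [0.5045, 0.0118, 0.2356]
orientation: [2.659, 1.671, 0.002]
contact_force: [-0.6, 0.5, -2.3]
grip_width: 0.0252
```

```bash
python3 -c "
from h import *
f=imaging.grab_frame('side')
cv2.imwrite('pics/s2.png',cv2.resize(f['pixels'][70:270,240:440,::-1],None,fx=3,fy=3,interpolation=cv2.INTER_CUBIC))
o=r.get_obs();print(o['tcp_pos'],o['contact_force'],o['grip_width'])
t=o['tcp_pos']
for z in (5-0,-5-107+10):print(0)
print(pj(f,t-[0,0,.102]))"
```

```text
[0.5036627  0.01166006 0.23434911] [-0.07939321  0.52191079 -2.23551356] 0.025427403855541608
0
0
[347.31183005 237.37967478]
```

View pics/s2.png

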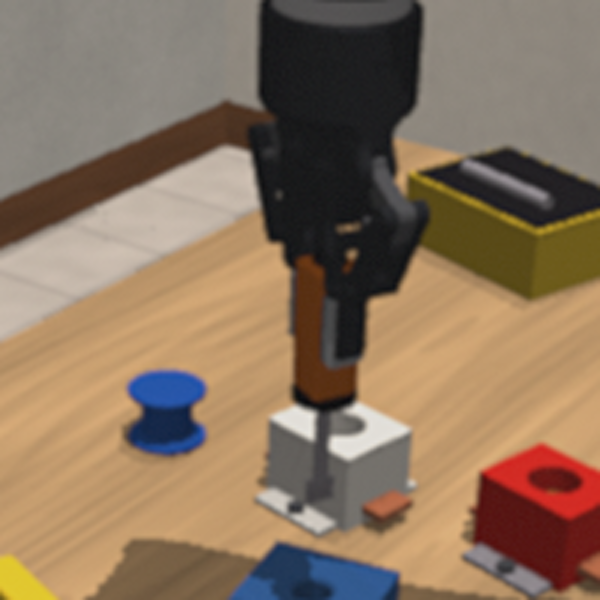

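The driver is held and hangs below the jaws, with its blade tip at crop (320,495), about where I predicted. I'll measure the blade's visible width against both hypotheses: 9.7 mm if it runs along tool y, 15.2 mm if along tool x.

```bash
python3 -c "
from h import *
f=imaging.grab_frame('side'); t=r.get_obs()['tcp_pos']
cv2.imwrite('pics/s3.png',cv2.resize(f['pixels'][195:245,320:380,::-1],None,fx=10,fy=10,interpolation=cv2.INTER_NEAREST))
g=f['pixels'].mean(2).astype(int)
for v in range(206,242,2): print(v,g[v,334:360])
for z in (.112,.098,.05): print(pj(f,t-[0,0,z]))
for a in (-25.7,64.3):
  d=np.array([np.cos(np.radians(a)),np.sin(np.radians(a)),0])*.008
  n=np.array([-d[1],d[0],0])*.15
  print(a,[pj(f,t-[0,0,.107]+s*d+k*n).round(1).tolist() for s in(-1,1) for k in (-1,1)])
"
```

```text
206 [178 192 205 216 213 192 162 124  87  65  50  29  17  16  18  17  15  16
  18  21  28  47  92 154 204 225]
208 [222 222 222 222 223 224 224 222 215 205 187 141  82  52  51  54  67  81
  84  85  89 103 128 152 170 190]
210 [222 223 223 221 221 221 221 221 223 222 197 139  82  64  67  71  89 107
 114 113 109 102  99  99  96  98]
212 [148 176 200 216 222 223 223 222 223 223 205 150  83  63  65  68  86 104
 112 111 109 107 103  99  94  86]
214 [ 89  93 102 120 147 176 200 216 223 226 225 181 100  61  64  70  99 123
 127 125 123 122 122 130 143 161]
216 [ 94  95  94  91  90  92 101 119 148 178 189 155  89  64  62  96 173 220
 224 221 222 221 221 221 222 223]
218 [ 95  94  94  93  95  93  92  91  91  93  91  79  67  65  63  98 178 224
 225 222 222 221 222 221 221 221]
220 [ 95  95  93  95  95  94  93  94  95  94  88  76  68  66  67  93 154 200
 218 222 224 223 223 223 223 221]
222 [ 95  94  95  95  94  93  93  94  95  94  87  75  67  68  66  69  84 102
 120 147 177 199 205 194 171 141]
224 [ 95  95  95  95  94  94  94  94  94  93  86  73  67  67  67  71  83  91
  92  91  93 100 109 111
[... 422 characters left out ...]
90  94  95 103 110 112 112 111]
234 [155 131 110 100  96  94  96  95  82  66  64  65  64  64  63  62  66  79
  91  94  96 104 110 113 112 111]
236 [198 188 165 135 104  90  92  89  76  63  61  62  64  65  68  72  80  89
  93  94  96 104 110 113 112 113]
238 [195 158  96  70  67  65  77 108 119  98  85  83  85  89  92  94  95  95
  95  95  97 106 111 112 112 112]
240 [174 153  99  78  78  80 105 159 193 191 175 150 123 104  95  93  94  94
  95  93  96 105 111 112 112 110]
[347.24413038 243.15344835]
[347.59191347 235.65152923]
[348.82683207 209.0134904 ]
-25.7 [[350.6, 242.7], [349.3, 243.1], [345.5, 238.0], [344.2, 238.3]]
64.3 [[351.3, 238.9], [352.1, 239.7], [342.6, 241.3], [343.4, 242.0]]
```

View pics/s3.png

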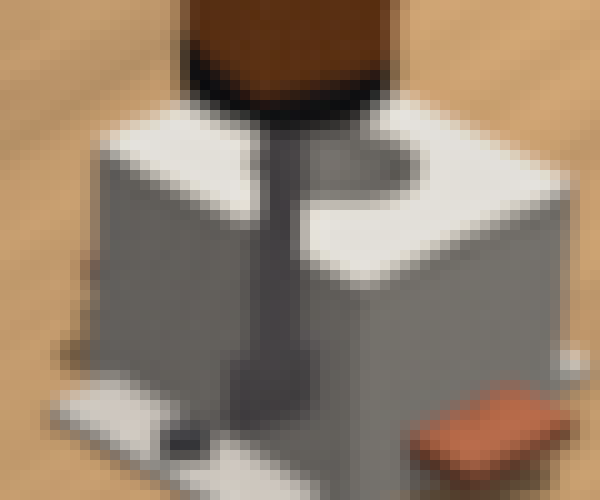

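The blade spans u 342–351, which is 13.8 mm, with its left end lower. So it runs along tool x, and the tip lies about 102 mm below the TCP. Insertion needs tool y at about 73°, then a clockwise turn back. Next I'll carry the driver over to the red terminal.

```bash
python3 -c "
from h import *
plan([.468,-.209,.2],23.6)"
```

```text
offset [-0.4281, 0.1281, 0.0676] turn [-0.0017, 0.0002, -0.574] yaw_y now -25.73
```

carry_out:
  offset:
    - [-0.05,0.015,0]
    - [-0.11,0.033,0]
    - [-0.17,0.05,0]
    - [-0.23,0.07,0.01]
    - [-0.29,0.087,0.03]
    - [-0.35,0.105,0.05]
    - [-0.4,0.12,0.065]
    - [-0.428,0.128,0.067]
  turn:
    - [-0.002,0,-0.07]
    - [-0.002,0,-0.15]
    - [-0.002,0,-0.23]
    - [-0.002,0,-0.31]
    - [-0.002,0,-0.39]
    - [-0.002,0,-0.47]
    - [-0.002,0,-0.54]
    - [-0.002,0,-0.574]

```text
clock: 5.45
tcp_pos: [0.4666, -0.2108, 0.1984]
orientation: [-1.717, -2.627, -0.0]
contact_force: [-0.3, -0.5, -1.7]
grip_width: 0.0253
```

carry_out:
  offset:
    - [0,0,0]
    - [0,0,0]
    - [0,0,0]
    - [0,0,0]
    - [0,0,0]
    - [0,0,0]
    - [0,0,0]
    - [0,0,0]
  turn:
    - [0,0,-0.08]
    - [0,0,-0.17]
    - [0,0,-0.26]
    - [0,0,-0.35]
    - [0,0,-0.44]
    - [0,0,-0.53]
    - [0,0,-0.574]
    - [0,0,-0.574]

```text
clock: 6.25
tcp_pos: [0.4681, -0.2084, 0.1997]
orientation: [-0.465, -3.107, -0.003]
contact_force: [-0.1, -1.0, -0.9]
grip_width: 0.025
```

```bash
python3 -c "
from h import *
plan([.468,-.209,.2],72.9)
o=r.get_obs(); t=o['tcp_pos']; print(t,o['contact_force'],o['moment'],o['joints'].round(2))
f=imaging.grab_frame('side')
c=pj(f,[.468,-.209,.055]).astype(int); print(c, pj(f,[.468,-.209,.055]),pj(f,t-[0,0,.102]))
x0,y0=c[0]-40,c[1]-60; print(x0,y0)
cv2.imwrite('pics/s4.png',cv2.resize(f['pixels'][y0:y0+90,x0:x0+80,::-1],None,fx=6,fy=6,interpolation=cv2.INTER_CUBIC))
g=imaging.grab_frame('top'); print(pj(g,t-[0,0,.102]))
"
```

```text
offset [-0.0002, -0.0012, -0.0007] turn [0.0012, -0.0003, 0.0008] yaw_y now 72.97
[ 0.46807943 -0.20838451  0.19966804] [-0.05857002 -1.01921627 -0.89106729] [ 0.01575979  0.02144459 -0.03479678] [ 0.86  0.34 -0.67  1.95  0.26  0.94  1.34]
[427 229] [427.08346646 229.89761085] [429.4392259  210.08969605]
387 169
[425.98315541 276.6124504 ]
```

View pics/s4.png

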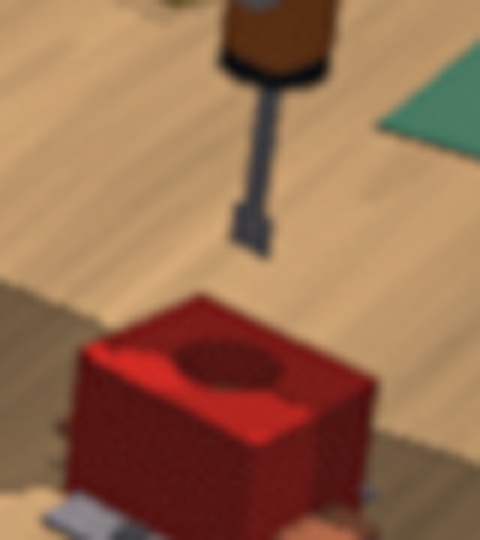

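The tip is at crop (250,250) and the well centre at (228,363), both a little left of where I predicted. Comparing the two suggests shifting about +3 mm in x, mostly along the slot. I'll apply that, go down to just above the mouth, and compare again.

```bash
python3 -c "
from h import *
plan([.4705,-.209,.165],72.9)"
```

```text
offset [-0.0042, 0.0002, 0.0704] turn [0.0009, 0.0004, -0.0008] yaw_y now 72.83
```

carry_out:
  offset:
    - [-0.004,0,0.02]
    - [-0.004,0,0.04]
    - [-0.004,0,0.06]
    - [-0.004,0,0.07]
    - [-0.004,0,0.07]
  turn:
    - [0,0,0]
    - [0,0,0]
    - [0,0,0]
    - [0,0,0]
    - [0,0,0]

```text
clock: 6.85
tcp_pos: [0.4705, -0.209, 0.1651]
orientation: [0.466, 3.106, 0.002]
contact_force: [0.3, 0.2, -0.9]
grip_width: 0.0252
```

```bash
python3 -c "
from h import *
o=r.get_obs(); t=o['tcp_pos']; print(t,o['contact_force'],o['moment'])
f=imaging.grab_frame('side')
print('tip pred',pj(f,t-[0,0,.102]),'well pred',pj(f,[.468,-.209,.055]), 'tip shadowpt',pj(f,[t[0],t[1],.055]))
x0,y0=395,190
im=cv2.resize(f['pixels'][y0:y0+60,x0:x0+60,::-1],None,fx=10,fy=10,interpolation=cv2.INTER_CUBIC)
cv2.imwrite('pics/s5.png',im)
R=f['pixels'].astype(int)
"
```

```text
[ 0.47052556 -0.20902664  0.16511695] [ 0.27205297  0.15512864 -0.88040446] [ 0.07161338 -0.03326393  0.00435511]
tip pred [426.36232559 225.74589783] well pred [427.08346646 229.89761085] tip shadowpt [425.89030975 229.47154753]
```

View pics/s5.png

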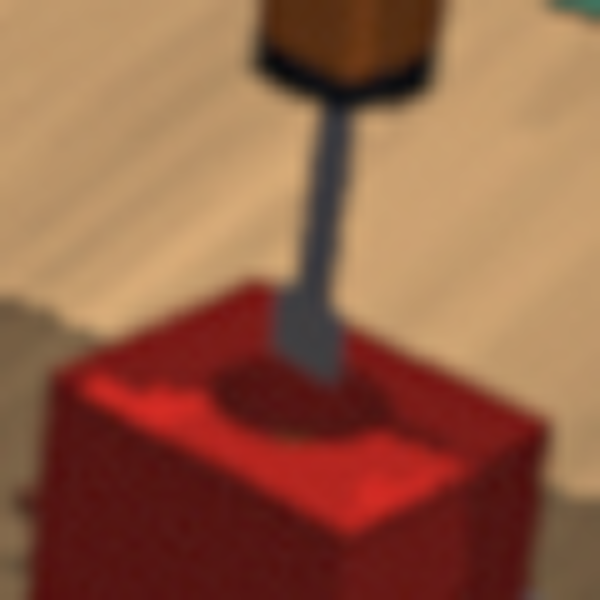

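The tip is over the well: its bottom edge is at crop (309,370) and the mouth centre at (302,397). Averaging both cameras leaves about 1 mm to go along −tool y. I'll go down and feel for the head in small steps.

carry_out:
  offset:
    - [0,-0.002,0.006]
    - [0,-0.002,0.012]
    - [0,-0.002,0.018]
    - [0,-0.002,0.024]
    - [0,-0.002,0.024]
  turn:
    - [0,0,0]
    - [0,0,0]
    - [0,0,0]
    - [0,0,0]
    - [0,0,0]

```text
clock: 7.4
tcp_pos: [0.4706, -0.2102, 0.1539]
orientation: [0.466, 3.105, 0.001]
contact_force: [-0.1, -0.1, -1.9]
grip_width: 0.0252
```

carry_out:
  offset:
    - [0,0,0.003]
    - [0,0,0.003]
    - [0,0,0.003]
  turn:
    - [0,0,0]
    - [0,0,0]
    - [0,0,0]

```text
clock: 7.7
tcp_pos: [0.471, -0.2103, 0.1529]
orientation: [0.466, 3.104, 0.001]
contact_force: [0.4, 1.2, -0.6]
grip_width: 0.0255
```

carry_out:
  offset:
    - [0,0,0.003]
    - [0,0,0.003]
    - [0,0,0.003]
  turn:
    - [0,0,0]
    - [0,0,0]
    - [0,0,0]

```text
clock: 8.0
tcp_pos: [0.471, -0.2103, 0.1513]
orientation: [0.466, 3.104, 0.001]
contact_force: [0.4, -0.5, -2.2]
grip_width: 0.0253
```

carry_out:
  offset:
    - [0,0,0.003]
    - [0,0,0.003]
    - [0,0,0.003]
  turn:
    - [0,0,0]
    - [0,0,0]
    - [0,0,0]

```text
clock: 8.3
tcp_pos: [0.4709, -0.2102, 0.1498]
orientation: [0.466, 3.104, 0.001]
contact_force: [-0.2, -0.1, -1.7]
grip_width: 0.025
```

carry_out:
  offset:
    - [0,0,0.003]
    - [0,0,0.003]
    - [0,0,0.003]
  turn:
    - [0,0,0]
    - [0,0,0]
    - [0,0,0]

```text
clock: 8.6
tcp_pos: [0.4709, -0.2103, 0.1483]
orientation: [0.466, 3.104, 0.001]
contact_force: [-0.1, -0.8, -0.9]
grip_width: 0.0254
```

carry_out:
  offset:
    - [0,0,0.003]
    - [0,0,0.003]
    - [0,0,0.003]
  turn:
    - [0,0,0]
    - [0,0,0]
    - [0,0,0]

```text
clock: 8.9
tcp_pos: [0.4709, -0.2103, 0.1468]
orientation: [0.466, 3.104, 0.001]
contact_force: [-0.1, -0.2, -1.3]
grip_width: 0.0254
```

carry_out:
  offset:
    - [0,0,0.003]
    - [0,0,0.003]
    - [0,0,0.003]
  turn:
    - [0,0,0]
    - [0,0,0]
    - [0,0,0]

```text
clock: 9.2
tcp_pos: [0.4709, -0.2103, 0.1452]
orientation: [0.466, 3.104, 0.001]
contact_force: [-0.3, -0.3, -1.7]
grip_width: 0.0253
```

carry_out:
  offset:
    - [0,0,0.003]
    - [0,0,0.003]
    - [0,0,0.003]
  turn:
    - [0,0,0]
    - [0,0,0]
    - [0,0,0]

```text
clock: 9.5
tcp_pos: [0.4709, -0.2103, 0.1438]
orientation: [0.466, 3.104, 0.001]
contact_force: [-0.3, -0.0, -0.9]
grip_width: 0.0252
```

carry_out:
  offset:
    - [0,0,0.003]
    - [0,0,0.003]
    - [0,0,0.003]
  turn:
    - [0,0,0]
    - [0,0,0]
    - [0,0,0]

```text
clock: 9.8
tcp_pos: [0.4709, -0.2103, 0.1422]
orientation: [0.466, 3.104, 0.001]
contact_force: [0.2, 0.5, -1.7]
grip_width: 0.0251
```

carry_out:
  offset:
    - [0,0,0.003]
    - [0,0,0.003]
    - [0,0,0.003]
  turn:
    - [0,0,0]
    - [0,0,0]
    - [0,0,0]

```text
clock: 10.1
tcp_pos: [0.471, -0.2103, 0.1408]
orientation: [0.466, 3.104, 0.001]
contact_force: [-0.5, 0.4, -1.3]
grip_width: 0.0253
```

carry_out:
  offset:
    - [0,0,0.002]
    - [0,0,0.002]
    - [0,0,0.002]
  turn:
    - [0,0,0]
    - [0,0,0]
    - [0,0,0]

```text
clock: 10.4
tcp_pos: [0.471, -0.2103, 0.1398]
orientation: [0.466, 3.104, 0.001]
contact_force: [-1.0, -0.0, -1.9]
grip_width: 0.0251
```

carry_out:
  offset:
    - [0,0,0.002]
    - [0,0,0.002]
    - [0,0,0.002]
  turn:
    - [0,0,0]
    - [0,0,0]
    - [0,0,0]

```text
clock: 10.7
tcp_pos: [0.471, -0.2102, 0.1387]
orientation: [0.466, 3.104, 0.001]
contact_force: [0.7, 0.9, -1.8]
grip_width: 0.0252
```

carry_out:
  offset:
    - [0,0,0.002]
    - [0,0,0.002]
    - [0,0,0.002]
  turn:
    - [0,0,0]
    - [0,0,0]
    - [0,0,0]

```text
clock: 11.0
tcp_pos: [0.471, -0.2102, 0.1378]
orientation: [0.466, 3.104, 0.001]
contact_force: [0.7, -0.6, -2.0]
grip_width: 0.0252
```

carry_out:
  offset:
    - [0,0,0.002]
    - [0,0,0.002]
    - [0,0,0.002]
  turn:
    - [0,0,0]
    - [0,0,0]
    - [0,0,0]

```text
clock: 11.3
tcp_pos: [0.471, -0.2102, 0.1368]
orientation: [0.466, 3.104, 0.001]
contact_force: [0.5, 0.7, -1.6]
grip_width: 0.0252
```

carry_out:
  offset:
    - [0,0,0.002]
    - [0,0,0.002]
    - [0,0,0.002]
  turn:
    - [0,0,0]
    - [0,0,0]
    - [0,0,0]

```text
clock: 11.6
tcp_pos: [0.4712, -0.2103, 0.136]
orientation: [0.465, 3.104, 0.0]
contact_force: [0.5, 1.8, 1.7]
grip_width: 0.0256
```

carry_out:
  offset:
    - [0,0,0.001]
    - [0,0,0.001]
    - [0,0,0.001]
    - [0,0,0.001]
  turn:
    - [0,0,0]
    - [0,0,0]
    - [0,0,0]
    - [0,0,0]

```text
clock: 12.0
tcp_pos: [0.4712, -0.2103, 0.1357]
orientation: [0.466, 3.104, 0.0]
contact_force: [-1.7, 1.2, 5.0]
grip_width: 0.0251
```

```bash
cat > st.py <<'E'
from h import *
o=r.get_obs(); R=Ro.from_rotvec(o["orientation"])
print(o["clock"],o["tcp_pos"].round(5),"F",o["contact_force"].round(2),"M",o["moment"].round(3),"Ftool",R.inv().apply(o["contact_force"]).round(2),
 "yaw_y",np.degrees(np.arctan2(*R.as_matrix()[:2,1][::-1])).round(2),"tilt",R.as_matrix()[:2,2].round(4))
E
python3 st.py
```

```text
12.0 [ 0.47123 -0.21029  0.13569] F [-1.7   1.16  4.99] M [0.22  0.359 0.035] Ftool [ 1.95  0.61 -4.99] yaw_y 72.94 tilt [ 0.0033 -0.0004]
```

carry_out:
  offset:
    - [0,0.003,0]
    - [0,0.003,0]
    - [0,0.003,0]
  turn:
    - [0,0,0]
    - [0,0,0]
    - [0,0,0]

```text
clock: 12.3
tcp_pos: [0.4714, -0.2099, 0.1357]
orientation: [0.467, 3.104, -0.002]
contact_force: [-2.3, -1.6, 5.6]
grip_width: 0.025
```

```bash
python3 st.py
```

```text
12.3 [ 0.47136 -0.20993  0.13571] F [-2.26 -1.58  5.6 ] M [-0.504  0.527 -0.009] Ftool [ 1.68 -2.18 -5.6 ] yaw_y 72.9 tilt [ 0.0029 -0.0017]
```

carry_out:
  offset:
    - [0,-0.006,0]
    - [0,-0.006,0]
    - [0,-0.006,0]
  turn:
    - [0,0,0]
    - [0,0,0]
    - [0,0,0]

```text
clock: 12.6
tcp_pos: [0.4711, -0.2107, 0.1356]
orientation: [0.464, 3.103, 0.003]
contact_force: [-0.8, 3.0, 5.1]
grip_width: 0.0249
```

```bash
python3 st.py
```

```text
12.6 [ 0.47111 -0.21065  0.13563] F [-0.84  2.97  5.08] M [1.011 0.177 0.035] Ftool [ 1.65  2.61 -5.08] yaw_y 72.98 tilt [0.0038 0.0012]
```

carry_out:
  offset:
    - [0.002,0.0034,0]
    - [0.002,0.0034,0.001]
    - [0.002,0.0034,0.001]
    - [0.002,0.0034,0.001]
  turn:
    - [0,0,0]
    - [0,0,0]
    - [0,0,0]
    - [0,0,0]

```text
clock: 13.0
tcp_pos: [0.4709, -0.2101, 0.1355]
orientation: [0.465, 3.102, -0.0]
contact_force: [-0.9, 0.2, 7.3]
grip_width: 0.0255
```

```bash
python3 st.py
```

```text
13.0 [ 0.47094 -0.21015  0.13547] F [-0.93  0.25  7.3 ] M [0.023 0.136 0.02 ] Ftool [ 0.93 -0.03 -7.3 ] yaw_y 72.93 tilt [ 0.0047 -0.0007]
```

carry_out:
  offset:
    - [0,0,0.0003]
    - [0,0,0.0003]
    - [0,0,0.0003]
    - [0,0,0.0003]
    - [0,0,0.0003]
    - [0,0,0.0003]
  turn:
    - [0,0,0.02]
    - [0,0,0.04]
    - [0,0,0.06]
    - [0,0,0.08]
    - [0,0,0.1]
    - [0,0,0.12]

```text
clock: 13.6
tcp_pos: [0.4712, -0.2096, 0.1354]
orientation: [0.743, 3.047, 0.002]
contact_force: [-0.2, -0.2, 7.5]
grip_width: 0.0255
```

```bash
python3 st.py
```

```text
13.6 [ 0.47115 -0.20964  0.13541] F [-0.21 -0.24  7.49] M [0.392 0.072 0.089] Ftool [ 0.04 -0.3  -7.49] yaw_y 62.58 tilt [ 0.005  -0.0002]
```

Torque has risen by 0.07 N·m at about 9 N of press, so the blade is engaged and the screw is turning. I'll keep going.

carry_out:
  offset:
    - [0,0,0.0003]
    - [0,0,0.0003]
    - [0,0,0.0003]
    - [0,0,0.0003]
    - [0,0,0.0003]
    - [0,0,0.0003]
  turn:
    - [0,0,0.025]
    - [0,0,0.05]
    - [0,0,0.075]
    - [0,0,0.1]
    - [0,0,0.125]
    - [0,0,0.15]

```text
clock: 14.2
tcp_pos: [0.4711, -0.2097, 0.1353]
orientation: [1.081, 2.945, 0.002]
contact_force: [-0.5, 2.0, 7.7]
grip_width: 0.0254
```

```bash
python3 st.py
```

```text
14.2 [ 0.47112 -0.20967  0.13534] F [-0.49  1.97  7.71] M [0.443 0.211 0.063] Ftool [ 1.61  1.21 -7.71] yaw_y 49.67 tilt [ 0.0049 -0.0003]
```

carry_out:
  offset:
    - [0,0,0.0002]
    - [0,0,0.0002]
    - [0,0,0.0002]
    - [0,0,0.0002]
    - [0,0,0.0002]
    - [0,0,0.0002]
  turn:
    - [0,0,0.025]
    - [0,0,0.05]
    - [0,0,0.075]
    - [0,0,0.1]
    - [0,0,0.125]
    - [0,0,0.15]

```text
clock: 14.8
tcp_pos: [0.471, -0.2097, 0.1352]
orientation: [1.405, 2.805, 0.003]
contact_force: [-0.4, 1.8, 8.6]
grip_width: 0.0254
```

```bash
python3 st.py
```

```text
14.8 [ 0.47099 -0.20966  0.13524] F [-0.43  1.8   8.57] M [0.407 0.313 0.059] Ftool [ 1.68  0.77 -8.57] yaw_y 36.78 tilt [ 0.0046 -0.0003]
```

carry_out:
  offset:
    - [0,0,0]
    - [0,0,0]
    - [0,0,0]
    - [0,0,0]
    - [0,0,0]
    - [0,0,0]
  turn:
    - [0,0,0.025]
    - [0,0,0.05]
    - [0,0,0.075]
    - [0,0,0.1]
    - [0,0,0.125]
    - [0,0,0.15]

```text
clock: 15.4
tcp_pos: [0.4709, -0.2096, 0.1352]
orientation: [1.712, 2.63, 0.003]
contact_force: [-1.5, 1.7, 9.2]
grip_width: 0.0253
```

```bash
python3 st.py
```

```text
15.4 [ 0.47089 -0.20962  0.13524] F [-1.45  1.71  9.16] M [0.501 0.351 0.073] Ftool [ 2.13 -0.6  -9.16] yaw_y 23.89 tilt [ 0.0044 -0.0002]
```

carry_out:
  offset:
    - [0,0,0]
    - [0,0,0]
    - [0,0,0]
    - [0,0,0]
    - [0,0,0]
    - [0,0,0]
  turn:
    - [0,0,0.025]
    - [0,0,0.05]
    - [0,0,0.075]
    - [0,0,0.1]
    - [0,0,0.125]
    - [0,0,0.15]

```text
clock: 16.0
tcp_pos: [0.4707, -0.2096, 0.1352]
orientation: [1.996, 2.422, 0.004]
contact_force: [-1.5, 2.1, 8.9]
grip_width: 0.0251
```

```bash
python3 st.py
```

```text
16.0 [ 0.47074 -0.20958  0.13519] F [-1.54  2.14  8.88] M [0.575 0.445 0.043] Ftool [ 2.38 -1.07 -8.88] yaw_y 10.99 tilt [ 0.0041 -0.0001]
```

carry_out:
  offset:
    - [0,0,0]
    - [0,0,0]
    - [0,0,0]
    - [0,0,0]
    - [0,0,0]
    - [0,0,0]
  turn:
    - [0,0,0.02]
    - [0,0,0.04]
    - [0,0,0.06]
    - [0,0,0.08]
    - [0,0,0.1]
    - [0,0,0.12]

```text
clock: 16.6
tcp_pos: [0.4707, -0.2095, 0.1352]
orientation: [2.206, 2.233, 0.004]
contact_force: [-1.8, 1.8, 9.7]
grip_width: 0.0251
```

```bash
python3 st.py
```

```text
16.6 [ 0.47069 -0.20951  0.13517] F [-1.79  1.81  9.74] M [0.628 0.528 0.043] Ftool [ 1.84 -1.73 -9.75] yaw_y 0.7 tilt [ 0.0039 -0.    ]
```

Nearly home now, so I'll take 2.1° steps and watch the moment.

carry_out:
  offset:
    - [0,0,0]
    - [0,0,0]
    - [0,0,0]
  turn:
    - [0,0,0.013]
    - [0,0,0.026]
    - [0,0,0.04]

```text
clock: 16.9
tcp_pos: [0.4707, -0.2095, 0.1352]
orientation: [2.271, 2.166, 0.004]
contact_force: [-2.2, 2.2, 10.0]
grip_width: 0.0253
```

```bash
python3 st.py
```

```text
16.9 [ 0.47069 -0.20945  0.1352 ] F [-2.15  2.16  9.98] M [0.576 0.473 0.062] Ftool [ 2.06 -2.21 -9.99] yaw_y -2.71 tilt [0.0039 0.    ]
```

carry_out:
  offset:
    - [0,0,0]
    - [0,0,0]
  turn:
    - [0,0,0.012]
    - [0,0,0.024]

```text
clock: 17.1
tcp_pos: [0.4707, -0.2095, 0.1352]
orientation: [2.31, 2.125, 0.005]
contact_force: [-1.2, 1.6, 9.9]
grip_width: 0.0252
```

```bash
python3 st.py
```

```text
17.1 [ 0.47066 -0.20947  0.13519] F [-1.25  1.59  9.85] M [0.645 0.484 0.087] Ftool [ 1.48 -1.34 -9.86] yaw_y -4.77 tilt [0.0039 0.    ]
```

carry_out:
  offset:
    - [0,0,0]
    - [0,0,0]
  turn:
    - [0,0,0.011]
    - [0,0,0.022]

```text
clock: 17.3
tcp_pos: [0.4706, -0.2095, 0.1352]
orientation: [2.345, 2.087, 0.005]
contact_force: [-2.5, 1.9, 10.7]
grip_width: 0.0251
```

```bash
python3 st.py
```

```text
17.3 [ 0.47064 -0.20946  0.13516] F [-2.45  1.92 10.73] M [0.688 0.526 0.06 ] Ftool [  1.63  -2.62 -10.73] yaw_y -6.66 tilt [0.0038 0.0001]
```

carry_out:
  offset:
    - [0,0,0]
    - [0,0,0]
  turn:
    - [0,0,0.01]
    - [0,0,0.02]

```text
clock: 17.5
tcp_pos: [0.4706, -0.2094, 0.1352]
orientation: [2.376, 2.052, 0.005]
contact_force: [-2.3, 2.1, 10.6]
grip_width: 0.0252
```

```bash
python3 st.py
```

```text
17.5 [ 0.47064 -0.20943  0.13517] F [-2.25  2.06 10.58] M [0.67  0.498 0.073] Ftool [  1.72  -2.49 -10.59] yaw_y -8.37 tilt [0.0038 0.0001]
```

carry_out:
  offset:
    - [0,0,-0.0002]
    - [0,0,-0.0002]
  turn:
    - [0,0,0.01]
    - [0,0,0.02]

```text
clock: 17.7
tcp_pos: [0.4706, -0.2094, 0.1352]
orientation: [2.406, 2.016, 0.005]
contact_force: [-1.3, 2.0, 9.1]
grip_width: 0.0249
```

```bash
python3 st.py
```

```text
17.7 [ 0.4706  -0.20941  0.13521] F [-1.32  2.02  9.11] M [0.739 0.454 0.081] Ftool [ 1.77 -1.62 -9.12] yaw_y -10.09 tilt [0.0037 0.0002]
```

carry_out:
  offset:
    - [0,0,0]
    - [0,0,0]
  turn:
    - [0,0,0.01]
    - [0,0,0.02]

```text
clock: 17.9
tcp_pos: [0.4706, -0.2094, 0.1352]
orientation: [2.436, 1.98, 0.005]
contact_force: [-1.0, 1.5, 9.2]
grip_width: 0.025
```

```bash
python3 st.py
```

```text
17.9 [ 0.47059 -0.2094   0.13519] F [-0.95  1.53  9.2 ] M [0.689 0.504 0.11 ] Ftool [ 1.31 -1.21 -9.2 ] yaw_y -11.81 tilt [0.0037 0.0002]
```

carry_out:
  offset:
    - [0,0,0]
    - [0,0,0]
  turn:
    - [0,0,0.008]
    - [0,0,0.016]

```text
clock: 18.1
tcp_pos: [0.4707, -0.2094, 0.1352]
orientation: [2.46, 1.951, 0.005]
contact_force: [-1.6, 2.3, 9.4]
grip_width: 0.0254
```

```bash
python3 st.py
```

```text
18.1 [ 0.47066 -0.20939  0.13523] F [-1.64  2.3   9.42] M [0.673 0.453 0.118] Ftool [ 1.88 -2.09 -9.43] yaw_y -13.17 tilt [0.0039 0.0002]
```

carry_out:
  offset:
    - [0,0,0]
    - [0,0,0]
  turn:
    - [0,0,0.008]
    - [0,0,0.016]

```text
clock: 18.3
tcp_pos: [0.4707, -0.2094, 0.1352]
orientation: [2.483, 1.921, 0.005]
contact_force: [-1.0, 2.0, 9.2]
grip_width: 0.0253
```

```bash
python3 st.py
```

```text
18.3 [ 0.4707  -0.20936  0.13524] F [-1.    2.    9.23] M [0.694 0.491 0.065] Ftool [ 1.7  -1.44 -9.24] yaw_y -14.53 tilt [0.0039 0.0001]
```

```bash
echo 'print("tau7",o["tau"][6].round(4),"j7",o["joints"][6].round(3))' >> st.py; python3 st.py|tail -1
```

```text
tau7 -0.0118 j7 -0.094
```

carry_out:
  offset:
    - [0,0,0]
    - [0,0,0]
  turn:
    - [0,0,0.008]
    - [0,0,0.016]

```text
clock: 18.5
tcp_pos: [0.4707, -0.2093, 0.1352]
orientation: [2.506, 1.891, 0.005]
contact_force: [-2.3, 1.8, 9.3]
grip_width: 0.0255
```

```bash
python3 st.py
```

```text
18.5 [ 0.47067 -0.20932  0.13521] F [-2.33  1.82  9.27] M [0.76  0.432 0.248] Ftool [ 1.12 -2.7  -9.28] yaw_y -15.9 tilt [0.0038 0.0002]
tau7 -0.0539 j7 -0.116
```

The moment jumped to 0.25 N·m against about 0.07 before, so the stop is reached. I'll stop here, ease back within the slot play, and lift out.

carry_out:
  offset:
    - [0,0,0]
    - [0,0,0]
    - [0,0,-0.002]
    - [0,0,-0.01]
    - [0,0,-0.03]
    - [0,0,-0.07]
    - [0,0,-0.12]
    - [0,0,-0.14]
  turn:
    - [0,0,-0.03]
    - [0,0,-0.055]
    - [0,0,-0.06]
    - [0,0,-0.06]
    - [0,0,-0.06]
    - [0,0,-0.06]
    - [0,0,-0.06]
    - [0,0,-0.06]

```text
clock: 19.3
tcp_pos: [0.4706, -0.2103, 0.2067]
orientation: [2.417, 2.0, 0.005]
contact_force: [0.6, -0.4, -1.0]
grip_width: 0.0249
```

```bash
python3 st.py
python3 - <<'E'
from h import *
f=imaging.grab_frame("side")
o=r.get_obs(); t=o["tcp_pos"]
p=pj(f,t-[0,0,.102]).astype(int); print(p, pj(f,t-[0,0,.102]))
cv2.imwrite("pics/s6.png",cv2.resize(f["pixels"][p[1]-45:p[1]+35,p[0]-40:p[0]+40,::-1],None,fx=7,fy=7,interpolation=cv2.INTER_CUBIC))
plan([.504,.011,.235],-25.7)
E
```

```text
19.3 [ 0.47055 -0.2103   0.20672] F [ 0.64 -0.44 -0.95] M [0.    0.004 0.015] Ftool [-0.31  0.7   0.96] yaw_y -10.8 tilt [ 0.0052 -0.0013]
tau7 0.0191 j7 0.008
[428 205] [428.99100239 205.48840209]
offset [0.4474, -0.0179, -0.0556] turn [0.0046, -0.0002, 0.1733] yaw_y now -10.81
```

View pics/s6.png

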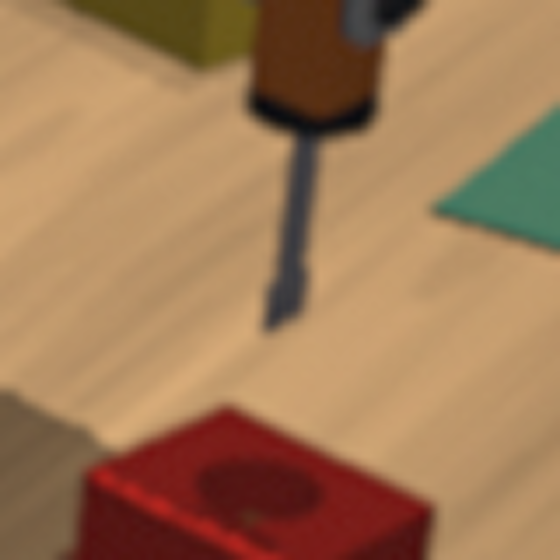

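The driver is still straight in the jaws and clear of the screw, with its tip at crop (280,322). I'll carry it back to the pose where I picked it up.

carry_out:
  offset:
    - [0.05,-0.002,-0.055]
    - [0.11,-0.004,-0.055]
    - [0.17,-0.007,-0.055]
    - [0.24,-0.01,-0.055]
    - [0.31,-0.012,-0.055]
    - [0.38,-0.015,-0.055]
    - [0.43,-0.018,-0.055]
    - [0.447,-0.018,-0.055]
  turn:
    - [0.004,0,0.04]
    - [0.004,0,0.08]
    - [0.004,0,0.12]
    - [0.004,0,0.16]
    - [0.004,0,0.173]
    - [0.004,0,0.173]
    - [0.004,0,0.173]
    - [0.004,0,0.173]

```text
clock: 20.15
tcp_pos: [0.5023, 0.0146, 0.2314]
orientation: [-2.652, -1.677, 0.003]
contact_force: [0.1, 0.4, -0.8]
grip_width: 0.0252
```

carry_out:
  offset:
    - [0,0,0]
    - [0,0,0]
    - [0,0,0]
    - [0,0,0]
  turn:
    - [0,0,0]
    - [0,0,0]
    - [0,0,0]
    - [0,0,0]

```text
clock: 20.55
tcp_pos: [0.5026, 0.01, 0.2319]
orientation: [-2.659, -1.669, 0.003]
contact_force: [0.9, 1.1, -1.1]
grip_width: 0.0253
```

```bash
python3 st.py; python3 -c "
from h import *
plan([.5045,.0115,.165],-25.7)
f=imaging.grab_frame('top'); t=r.get_obs()['tcp_pos']
g=imaging.grab_frame('side')
p=pj(g,[.504,.011,.1]).astype(int); print(p,pj(g,t-[0,0,.102]))
"
```

```text
20.55 [0.50263 0.01001 0.23195] F [ 0.87  1.07 -1.07] M [-0.035 -0.022  0.024] Ftool [1.34 0.32 1.07] yaw_y -25.77 tilt [-0.0031  0.0013]
tau7 0.0063 j7 -0.703
offset [0.0043, 0.0025, 0.1339] turn [-0.0022, 0.0001, -0.0008] yaw_y now -25.77
[346 254] [348.27172886 238.46554168]
```

carry_out:
  offset:
    - [0.0043,0.0025,0.02]
    - [0.0043,0.0025,0.05]
    - [0.0043,0.0025,0.08]
    - [0.0043,0.0025,0.1]
    - [0.0043,0.0025,0.1]
    - [0.0043,0.0025,0.115]
    - [0.0043,0.0025,0.134]
    - [0.0043,0.0025,0.134]
  turn:
    - [-0.002,0,0]
    - [-0.002,0,0]
    - [-0.002,0,0]
    - [-0.002,0,0]
    - [-0.002,0,0]
    - [-0.002,0,0]
    - [-0.002,0,0]
    - [-0.002,0,0]

```text
clock: 21.45
tcp_pos: [0.5039, 0.0128, 0.164]
orientation: [-2.658, -1.672, 0.002]
contact_force: [-0.0, -0.5, -0.7]
grip_width: 0.0251
```

```bash
python3 st.py; python3 -c "
from h import *
plan([.5048,.0115,.118],-25.7)"
```

```text
21.45 [0.50392 0.01283 0.16399] F [-0.03 -0.52 -0.67] M [-0.008  0.013 -0.013] Ftool [-0.49  0.2   0.67] yaw_y -25.64 tilt [-0.0018  0.0003]
tau7 -0.0771 j7 -0.758
offset [-0.0016, 0.0029, 0.092] turn [-0.0012, 0.0003, 0.0007] yaw_y now -25.64
```

carry_out:
  offset:
    - [-0.001,0.002,0.02]
    - [-0.001,0.002,0.04]
    - [-0.001,0.002,0.06]
    - [-0.001,0.002,0.08]
    - [-0.001,0.002,0.09]
    - [-0.001,0.002,0.094]
    - [-0.001,0.002,0.094]
  turn:
    - [0,0,0]
    - [0,0,0]
    - [0,0,0]
    - [0,0,0]
    - [0,0,0]
    - [0,0,0]
    - [0,0,0]

```text
clock: 22.15
tcp_pos: [0.5053, 0.0122, 0.1178]
orientation: [-2.658, -1.673, 0.0]
contact_force: [0.8, -0.2, -0.9]
grip_width: 0.0254
```

```bash
python3 st.py
```

```text
22.15 [0.50526 0.01218 0.11783] F [ 0.79 -0.16 -0.92] M [-0.018 -0.012 -0.008] Ftool [0.19 0.78 0.92] yaw_y -25.63 tilt [-0.0004  0.0006]
tau7 -0.0238 j7 -0.797
```

carry_out:
  offset:
    - [0,0,0.002]
    - [0,0,0.004]
    - [0,0,0.005]
    - [0,0,0.005]
  turn:
    - [0,0,0]
    - [0,0,0]
    - [0,0,0]
    - [0,0,0]

```text
clock: 22.55
tcp_pos: [0.5054, 0.0121, 0.1157]
orientation: [-2.659, -1.673, -0.001]
contact_force: [-0.4, -0.2, -1.5]
grip_width: 0.0255
```

carry_out:
  offset:
    - [0,0,0.001]
    - [0,0,0.001]
    - [0,0,0.001]
  turn:
    - [0,0,0]
    - [0,0,0]
    - [0,0,0]

```text
clock: 22.85
tcp_pos: [0.5054, 0.0121, 0.1155]
orientation: [-2.659, -1.673, -0.001]
contact_force: [-1.3, 0.4, 5.6]
grip_width: 0.0251
```

The flange is resting on the holder (force up by 7 N). I'll let go and rise.

carry_out:
  offset:
    - [0,0,0]
    - [0,0,0]
    - [0,0,0]
    - [0,0,0]
    - [0,0,0]
    - [0,0,0]
    - [0,0,0]
    - [0,0,0]
  turn:
    - [0,0,0]
    - [0,0,0]
    - [0,0,0]
    - [0,0,0]
    - [0,0,0]
    - [0,0,0]
    - [0,0,0]
    - [0,0,0]
  hand: 0

```text
clock: 23.65
tcp_pos: [0.5053, 0.0121, 0.1151]
orientation: [-2.659, -1.673, -0.0]
contact_force: [-0.8, 0.5, 0.0]
grip_width: 0.0854
```

carry_out:
  offset:
    - [0,0,-0.03]
    - [0,0,-0.08]
    - [0,0,-0.15]
    - [0,0,-0.22]
    - [0,0,-0.28]
    - [0,0,-0.28]
  turn:
    - [0,0,0]
    - [0,0,0]
    - [0,0,0]
    - [0,0,0]
    - [0,0,0]
    - [0,0,0]

```text
clock: 24.25
tcp_pos: [0.5078, 0.0125, 0.2594]
orientation: [2.656, 1.671, 0.011]
contact_force: [0.3, 0.1, -0.5]
grip_width: 0.0854
```

```bash
python3 st.py; python3 -c "
from h import *
f=imaging.grab_frame('side'); g=imaging.grab_frame('top')
a=cv2.resize(f['pixels'][170:320,280:430,::-1],(400,400),interpolation=cv2.INTER_CUBIC)
b=cv2.resize(g['pixels'][249:305,393:449,::-1],(400,400),interpolation=cv2.INTER_CUBIC)
cv2.imwrite('pics/s7.png',np.hstack([a,b]))"
```

```text
24.25 [0.50777 0.0125  0.25941] F [ 0.33  0.06 -0.5 ] M [ 0.031 -0.002 -0.011] Ftool [0.2  0.26 0.5 ] yaw_y -25.65 tilt [0.0079 0.0007]
tau7 0.1633 j7 -0.694
```

View pics/s7.png

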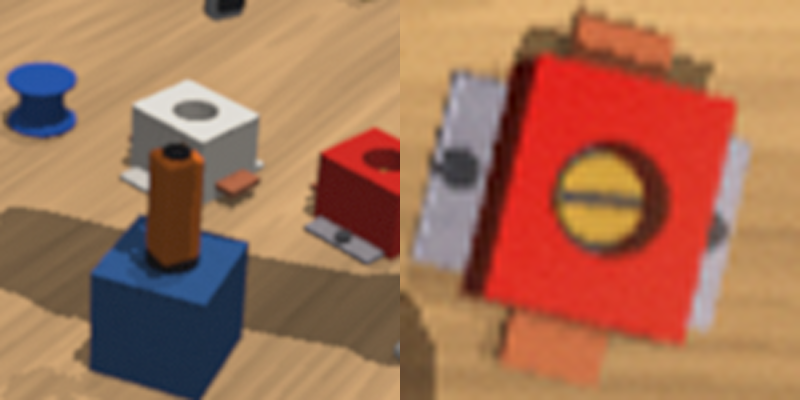

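The picture shows the driver upright in its holder, flange on the top face. The red slot runs from (560,195) to (642,203), about 83° ± 3° clockwise of the block's x axis, and 1.40 rad is 80°. I'll hand in.

```bash
python3 -c "
from bench import r
print(r.hand_in())"
```

```text
the job is handed in; nothing more can be done
None
```

I took the small orange driver out of the blue holder and seated its blade in the red terminal's screw. I turned the screw clockwise without reversing until it reached the stop, then stood the driver back in its holder and let go. It was handed in at about 24 s; no verdict is given.

- **Press and torque:** at each reading the blade pressed with about 9 to 12 N. The turning moment was mostly 0.04–0.09 N·m, with two readings near 0.11, then jumped to 0.25 N·m at the stop. I stopped there.
- **Last picture:** the driver stands upright with its flange on the holder. The slot is about 83° ± 3° clockwise of the block's x axis (1.40 rad is 80°), so it agrees with fully home.
- **What didn't match:**
  - The stop came at about 7° more wrist turn than the slot's play alone would explain. I put that down to twist in the grip and my measuring error.
  - The side-push test for the blade being in the slot was inconclusive. The depth reached and the torque were what confirmed it.
- **Look-alikes:** the yellow driver and the larger orange one were standing on their blades and fell over in the first seconds, before the arm came near them. I did not go near the black terminal, but I took no separate last look at it or the other bystanders.

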